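# Feed the glass jewels through the sorting-tray gate

## Task

With the fingertips, sweep the three round glass jewels along the deck of the sorting tray and out through its narrow gate, one at a time, so that each drops into the felt-lined catch slot before the next one goes. Push only: do not pick up or lift any of the glass. Leave the two oblong bevels lying in the tray, and do not disturb the other things standing on the tray and the bench.

Things in the scene. Friction and masses are not known exactly. Their poses are not given: they have to be found in the camera images.
- tray: jewel sorting tray, fixed, its place and turn differ each time. White deck 56 mm above the bench, edged by wooden rims standing 14 mm above the deck. Origin: on the bench under the deck; x points straight out through the gate, z up. In this frame, in mm: back rim's inner face x = -115, side rims' inner faces y = +-150, deck's gate edge x = 100.
- deck (a point): point on the deck surface in the middle of the area with the loose glass, 30 mm behind the tray's origin (tray x = -30); axes as the tray. Two straight wooden fences, 14 mm high, 6 mm thick, funnel towards the gate: inner faces from (0, +-150) to (94, +-22) mm in the tray's frame. The glass starts at x = -55 to 0, |y| under 105 mm.
- gate (a point): middle of the gate, on the deck surface at its outer edge, 100 mm ahead of the tray's origin, 56 mm above the bench; axes as the tray. The gate is a 44 mm wide gap (along y) in the 14 mm high, 6 mm thick front rim. The deck ends here: a piece pushed more than half over the edge tips into the catch slot.
- slot (a point): centre of the catch slot's felt floor, 8 mm above the bench, 132 mm ahead of the tray's origin; axes as the tray. An open pocket just beyond the gate, 64 mm along x, 80 mm along y, felt 48 mm below the deck, walls up to 10 mm above the deck.
- jewel_a: round amber glass jewel, a 32 mm disc 10 mm thick, flat back down, upright rim for the lowest 7 mm, bevelled above, about 20 g, lying loose on the sorting tray's deck; its origin is its centre, 5 mm above the deck, z up. One of three alike.
- jewel_b: round amber glass jewel, a 32 mm disc 10 mm thick, flat back down, upright rim for the lowest 7 mm, bevelled above, about 20 g, lying loose on the sorting tray's deck; its origin is its centre, 5 mm above the deck, z up. One of three alike.
- jewel_c: round amber glass jewel, a 32 mm disc 10 mm thick, flat back down, upright rim for the lowest 7 mm, bevelled above, about 20 g, lying loose on the sorting tray's deck; its origin is its centre, 5 mm above the deck, z up. One of three alike.
- bevel_a: oblong amber glass bevel, 40 x 18 mm, 10 mm thick (7 mm rim), about 16 g, lying loose on the tray's deck among the jewels; its origin is its centre, x along its length. One of two alike. Stays in the tray.
- bevel_b: oblong amber glass bevel, 40 x 18 mm, 10 mm thick (7 mm rim), about 16 g, lying loose on the tray's deck among the jewels; its origin is its centre, x along its length. One of two alike. Stays in the tray.
- flux_jar: small glass jar, 30 mm wide, 30 mm tall, steel cap, standing on the tray's deck outside the left fence; origin under its middle. Leave it.
- stopper: cork stopper, up to 26 mm wide, 24 mm tall, standing on the tray's deck outside the right fence; origin under its middle. Leave it.
- brush: flat brush lying on the bench to the left of the tray; origin in the middle of its underside. Leave it.
- cutter: pencil-shaped glass cutter, 155 mm long, 10 mm thick, lying on the bench to the right of the tray. Leave it.
- pliers: grozing pliers, about 160 mm long, 12 mm high, lying on the bench to the right of the tray. Leave them.
- paint_jar: glass paint jar, 60 mm wide, 75 mm tall, standing on the bench to the left of the tray; origin under its middle. Leave it.
There are look-alikes about, which are no part of the job. What is shaped like the jewel_c but green is not meant.

How it is judged:
On the way, in this order (a step that is already met when the one before it is completed fails the run):
1. one jewel lies in the catch slot, the others not yet (((x of jewel_a in the frame of slot between -0.032 and 0.032 m and y of jewel_a in the frame of slot between -0.04 and 0.04 m and z of jewel_a in the frame of slot between 0 and 0.046 m) or (x of jewel_b in the frame of slot between -0.032 and 0.032 m and y of jewel_b in the frame of slot between -0.04 and 0.04 m and z of jewel_b in the frame of slot between 0 and 0.046 m) or (x of jewel_c in the frame of slot between -0.032 and 0.032 m and y of jewel_c in the frame of slot between -0.04 and 0.04 m and z of jewel_c in the frame of slot between 0 and 0.046 m))), for 0.2 s.
2. a second jewel lies in the slot ((((x of jewel_a in the frame of slot between -0.032 and 0.032 m and y of jewel_a in the frame of slot between -0.04 and 0.04 m and z of jewel_a in the frame of slot between 0 and 0.046 m) and (x of jewel_b in the frame of slot between -0.032 and 0.032 m and y of jewel_b in the frame of slot between -0.04 and 0.04 m and z of jewel_b in the frame of slot between 0 and 0.046 m)) or ((x of jewel_a in the frame of slot between -0.032 and 0.032 m and y of jewel_a in the frame of slot between -0.04 and 0.04 m and z of jewel_a in the frame of slot between 0 and 0.046 m) and (x of jewel_c in the frame of slot between -0.032 and 0.032 m and y of jewel_c in the frame of slot between -0.04 and 0.04 m and z of jewel_c in the frame of slot between 0 and 0.046 m)) or ((x of jewel_b in the frame of slot between -0.032 and 0.032 m and y of jewel_b in the frame of slot between -0.04 and 0.04 m and z of jewel_b in the frame of slot between 0 and 0.046 m) and (x of jewel_c in the frame of slot between -0.032 and 0.032 m and y of jewel_c in the frame of slot between -0.04 and 0.04 m and z of jewel_c in the frame of slot between 0 and 0.046 m)))), for 0.2 s.
3. the third jewel lies in the slot (x of jewel_a in the frame of slot between -0.032 and 0.032 m and y of jewel_a in the frame of slot between -0.04 and 0.04 m and z of jewel_a in the frame of slot between 0 and 0.046 m and x of jewel_b in the frame of slot between -0.032 and 0.032 m and y of jewel_b in the frame of slot between -0.04 and 0.04 m and z of jewel_b in the frame of slot between 0 and 0.046 m and x of jewel_c in the frame of slot between -0.032 and 0.032 m and y of jewel_c in the frame of slot between -0.04 and 0.04 m and z of jewel_c in the frame of slot between 0 and 0.046 m), for 0.2 s.
At the end, for the whole second after the job is handed in: All three round jewels rest inside the catch slot, centres between its walls and below deck level, and both oblong bevels lie flat on the tray's deck inside the rims, behind the gate; everything is at rest (all of step 3 and x of bevel_a in the frame of tray between -0.115 and 0.094 m and y of bevel_a in the frame of tray between -0.15 and 0.15 m and z of bevel_a in the frame of tray between 0.056 and 0.066 m and x of bevel_b in the frame of tray between -0.115 and 0.094 m and y of bevel_b in the frame of tray between -0.15 and 0.15 m and z of bevel_b in the frame of tray between 0.056 and 0.066 m and linear speed of each of jewel_a, jewel_b, jewel_c, bevel_a, bevel_b below 0.03 m/s); the robot touches nothing.
It fails at once if a piece of glass is lifted: its centre more than 18 mm above the deck (it lies at 5 mm) (z of any of jewel_a, jewel_b, jewel_c, bevel_a, bevel_b in the frame of tray above 0.074 m).
It fails at once if the flux jar or the cork on the tray is moved more than 15 mm (distance of any of flux_jar, stopper from where it was at the start of the episode above 0.015 m).
It fails at once if the brush, cutter, pliers or paint jar on the bench is moved more than 15 mm (distance of any of brush, cutter, pliers, paint_jar from where it was at the start of the episode above 0.015 m).
It also fails if it takes over 72 s, if anything falls off the work surface, if the arm or the gripper's body presses on something with over 40 N, if the wrist force passes 120 N, or if a joint passes its speed limit or range.

## Robot

A 6-joint arm with a two-finger parallel gripper is mounted at the origin on the work surface. World frame = base frame: x ahead of the robot, y to its left, z up, the work surface at z = 0. Lengths are in m, angles in rad, forces in N, time in s.
With the tool pointing down it reaches from about 0.4 to 0.825 m from the base axis. Payload 7 kg.
Tool frame: the origin (TCP) lies midway between the tips of the shut fingers; the grasp point (between the pads) lies 19 mm behind it; z points along the fingers, y is the line along which they close (so a half turn about z gives the same grasp; the last joint's range is limited). The gripper opens to 88 mm and grips with 3 to 60 N. Pads are 19 mm wide; open, the fingers measure 130 mm over their backs; the gripper's body (78 mm by 193 mm) begins 47 mm behind the grasp point.
Start: joints at [1.624, 0.359, 0.012, 0, -1.224, -0.288], TCP at [0.157, 0.656, 0.227] pointing down, gripper open.
Joint ranges: [-3.07, 3.07], [-1.43, 2.12], [-1.02, 1.25], [-3.03, 1.67], [-3.05, -0], [-3.03, 3.03]. Speed limits (rad/s): [2.39, 2.39, 3.01, 3.14, 3.14, 3.14].

## Interface

Orientations are given as [roll, pitch, yaw] about the fixed x, y, z axes, in that order (R = Rz(yaw) Ry(pitch) Rx(roll)).
In Python, from station import telemetry, eyes, ticket, recognise, trace gives the robot as it stands. The module is installed in compiled form; this text tells all that it offers.
- The arm moves only by the tool servo_tool, never from a script. Its argument "series" is a list that holds one entry, the list of rows, each a list of 4 numbers: the shift along the tool's x, y, z in mm, then the turn about the tool's z in rad. In form: [[[x, y, z, roll], ...]]. A call has exactly 10 rows; each row shifts and turns the commanded pose from where the row before left it, along the tool's axes as they then stand; what a row does not reach is not made up. A row lasts 1/12 s, in which the tool goes at most 41.7 mm and 7.16 degrees, less where a joint would pass 70% of its speed; a pose out of reach is approached as far as the arm can. A call is refused whole if a number of a shift passes 41.7 or a number of a turn 0.125, either way. A call with a gripper value outside its range is refused whole. "claw" is the gripper's target within -1 to 1 (shut at 1, half-way at 0, fully open at -1), set as the call begins (left out, the last holds). The fingers move at their own pace and stop on an object; "grip_force" is the grip in N (left out, the last holds). Time passes only in rows, so rows that do not move let the fingers close, or fill a call up. It gives the time, the measured TCP pose, the force, the opening and the grip force at its end, in the units of the state.
- telemetry.get_state(): the state, without advancing time (a new reading comes with each control period).
- eyes.grab_frame(name): name is "side" or "top"; returns the picture (384x512x3 uint8, red, green, blue); there is no depth.
- eyes.calibration(name): a dict with "mtx" (3x3 intrinsics, pixels), "k1" (the pictures are not rectified: a ray, as slopes to the right and down, at radius r is drawn at 1 + k1 r^2 times it, then the intrinsics apply), "rvec" (rotation vector, rad) and "tvec" (3), from world to camera coordinates, as OpenCV has them. Camera axes: x right, y down, z forward; pixel columns grow to the right and rows downward; lengths in m; the calibration is good to about 2 mm. A picture is of the moment at which its call begins. calibration takes no time and is no camera call.
- ticket.job_done(): hands the job in; it is judged then, once.
Trained networks look in the newest picture that a camera, given by its name, has taken for a name from the list of things; names that differ only in an ending like _2 or _b are one class to them, and where a whole thing is asked for, a point or a joint stands for the part that bears it (a point fixed in the world has none). Each returns a list of dicts, best first, with "conf" (0 to 1); they miss things now and then, are a little off and sometimes report something else, mostly with a low value. They report only what shows in the picture. A call takes as long as a camera call. They do not tell look-alikes from the thing itself.
- recognise(camera, name): "position" ([x, y, z] in m, in world coordinates, good to about 4 mm: the middle of the surface that is visible of it).
- trace(camera, name): "mask" (384x512 bool, what is visible of it).
The state is a dict: "t": time; "q": joint angles; "qd": joint speeds; "joint_efforts": joint torques, N m; "eef_pos": TCP position; "ee_rot": TCP orientation; "force": force on the tool from outside, world axes, zero at the start; "moment": the same for the moment, N m; "width": finger opening in m; "gripper_force": force on a finger pad.
Only numpy, scipy, OpenCV 4.12 (cv2) and the standard library are available. Lean on these libraries where they do the work, as an engineer would, in place of code of your own. Each camera call takes 0.05 s, during which the arm holds its last target. There are 200 camera calls.

## Working session

There is one attempt and no reset: what is moved stays moved. The work goes in short steps, Python scripts to look and compute and a tool call to move; the robot and the scene stay as the last step left them, time stands still between calls to the robot, and variables do not carry over. Pictures are saved under pics/ and viewed, at most 10 in all, crops included, and the job is handed in when it is done.

Besides the shell and the picture viewer there is one more tool, called by a JSON object that holds its "api" and its "payload", one argument or row to a line. servo_tool: Moves the arm, as the interface text tells. Its arguments: {"type":"object","properties":{"series":{"type":"array"},"claw":{"type":"number"},"grip_force":{"type":"number"}},"required":["series"]}

```bash
mkdir -p pics; cat > h.py <<'E'
import numpy as np, cv2
from station import telemetry, eyes, ticket, recognise, trace
def cal(n):
    c=eyes.calibration(n); R=cv2.Rodrigues(np.array(c["rvec"],float))[0]
    return np.array(c["mtx"],float),float(c["k1"]),R,np.array(c["tvec"],float).ravel()
def ray(n,u,v):
    K,k1,R,t=cal(n); d=np.array([k1,0,0,0,0.])
    p=cv2.undistortPoints(np.array([[[u,v]]],float),K,np.array([k1,0,0,0,0.]))[0,0]
    return -R.T@t, R.T@np.array([p[0],p[1],1.])
def onz(n,u,v,z):
    o,d=ray(n,u,v); return o+d*(z-o[2])/d[2]
def proj(n,P):
    K,k1,R,t=cal(n)
    return cv2.projectPoints(np.array(P,float).reshape(-1,3),cv2.Rodrigues(R)[0],t,K,np.array([k1,0,0,0,0.]))[0].reshape(-1,2)
def save(n,f):
    im=eyes.grab_frame(n); cv2.imwrite("pics/"+f,im[:,:,::-1]); return im
E
python3 - <<'E'
from h import *
a=save("top","t0.png");b=save("side","s0.png")
cv2.imwrite("pics/both.png",cv2.resize(np.vstack([a,b])[:,:,::-1],(400,600)))
for n in("top","side"): print(n,-cal(n)[2].T@cal(n)[3])
for n in("top","side"):
  for k in ["jewel_a","bevel_a","deck","gate","slot","tray","flux_jar","stopper"]:
    try: print(n,k,[(np.round(r["position"],3).tolist(),round(r["conf"],2)) for r in recognise(n,k)])
    except Exception as e: print(n,k,e)
s=telemetry.get_state();print(s["t"],s["eef_pos"],s["ee_rot"])
E
```

```text
top [ 0.39207491 -0.00794039  1.05370254]
side [ 0.50882947 -1.04890498  1.02868433]
top jewel_a [([0.586, -0.266, 0.011], 0.67), ([0.574, -0.078, 0.066], 0.57), ([0.649, -0.263, 0.01], 0.55), ([0.617, -0.119, 0.066], 0.48)]
top bevel_a [([0.549, 0.049, 0.055], 0.6), ([0.585, -0.032, 0.063], 0.53), ([0.444, -0.397, 0.006], 0.26), ([0.703, -0.12, 0.077], 0.24)]
top deck [([0.601, -0.021, 0.057], 0.55)]
top gate [([0.604, -0.024, 0.06], 0.68)]
top slot [([0.599, -0.023, 0.054], 0.65)]
top tray [([0.603, -0.02, 0.056], 0.95)]
top flux_jar [([0.647, 0.093, 0.085], 0.56), ([0.457, 0.385, 0.018], 0.5)]
top stopper []
side jewel_a [([0.621, -0.126, 0.063], 0.5), ([0.453, 0.383, 0.016], 0.46), ([0.645, -0.279, 0.01], 0.43), ([0.589, -0.273, 0.008], 0.42), ([0.54, -0.006, 0.066], 0.41)]
side bevel_a [([0.584, -0.033, 0.066], 0.67)]
side deck [([0.605, -0.054, 0.056], 0.93)]
side gate [([0.602, -0.057, 0.057], 0.71)]
side slot [([0.607, -0.056, 0.051], 0.64), ([0.538, -0.002, 0.063], 0.53)]
side tray [([0.604, -0.056, 0.052], 0.76)]
side flux_jar [([0.587, -0.036, 0.064], 0.56), ([0.642, 0.084, 0.082], 0.39)]
side stopper []
0.9 [0.15703059 0.65642395 0.22656168] [ 3.14155408e+00 -9.74129494e-06 -2.34776872e-01]
```

View pics/t0.png

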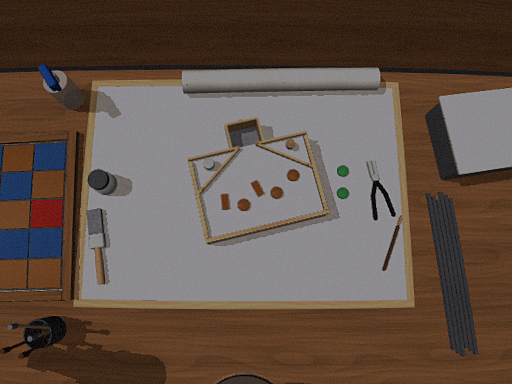

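View pics/s0.png

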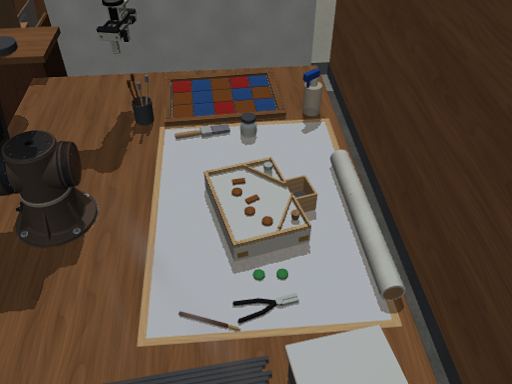

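The top view shows the jewels at about (244,205), (277,193) and (293,175), the bevels at (225,202) and (257,188), and the slot at (245,133). The green look-alikes are off the tray, at (343,171) and (343,193). The side view agrees. Next I'll fit the tray and the pieces.

```bash
cat >> h.py <<'E'
def blobs(n,im,z=0.061):
    hsv=cv2.cvtColor(im,cv2.COLOR_RGB2HSV); 
    m=((hsv[...,0]<14)&(hsv[...,1]>190)&(hsv[...,2]>70)).astype(np.uint8)
    k,l,st,c=cv2.connectedComponentsWithStats(m); out=[]
    for i in range(1,k):
        if st[i,4]<15: continue
        p=onz(n,*c[i],z)
        if not(.42<p[0]<.8 and -.25<p[1]<.2): continue
        r=cv2.minAreaRect(np.argwhere(l==i)[:,::-1].astype(np.float32))
        out.append((p[:2],int(st[i,4]),np.round(c[i],1),np.round(r[1],1)))
    return out
E
python3 - <<'E'
from h import *
a=eyes.grab_frame("top");b=eyes.grab_frame("side")
for n,im in(("top",a),("side",b)):
    print(n)
    for o in blobs(n,im): print(np.round(o[0],4),o[1:])
c=cv2.resize(a[110:250,175:340],(792,672)[:2],interpolation=cv2.INTER_CUBIC)
c=cv2.resize(a[110:250,180:340],(680,595),interpolation=cv2.INTER_CUBIC)
cv2.imwrite("pics/tc.png",c[:,:,::-1])
E
```

```text
top
[ 0.6255 -0.1295] (32, array([294. , 173.4]), array([10.1,  6.7]))
[ 0.5871 -0.0337] (58, array([257.1, 187.8]), array([13.8,  5.4]))
[ 0.5698 -0.0869] (20, array([277.8, 194.5]), array([3.9, 9.8]))
[0.5506 0.0499] (57, array([224.4, 201.7]), array([13.6,  5.3]))
[ 0.5464 -0.0017] (26, array([244.6, 203.4]), array([10.5,  7.1]))
side
```

View pics/tc.png

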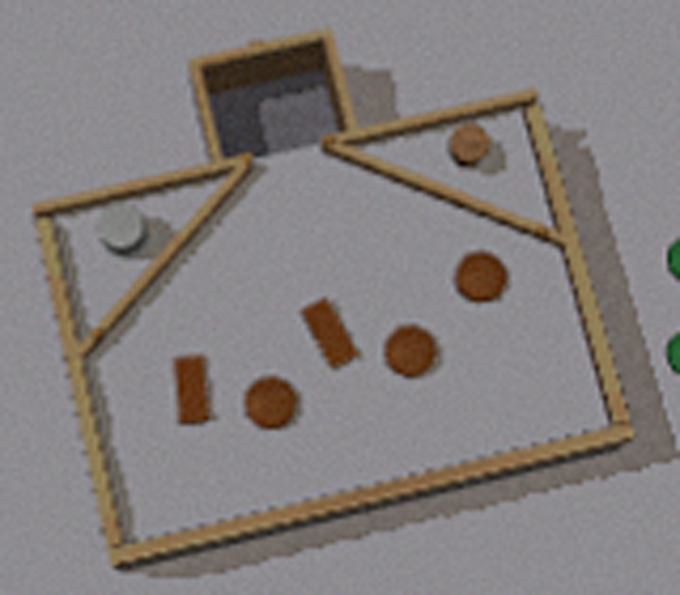

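The crop shows, in crop pixels, the jewels at (271,403), (411,351), (481,277) and the bevels at (192,390), (330,333). The gate posts are at about (248,160) and (327,142). I'll fit the tray pose from the rim corners and refine the blobs.

```bash
sed -i 's/hsv\[...,0\]<14)&(hsv\[...,1\]>190)&(hsv\[...,2\]>70)/(hsv[...,0]<15)|(hsv[...,0]>175))\&(hsv[...,1]>150)\&(hsv[...,2]>40)/' h.py
python3 - <<'E'
from h import *
from scipy.optimize import least_squares
im=eyes.grab_frame("top")
pts=np.array([[37,207],[535,93],[632,432],[115,562]])/4.25+[180-.4,110-.4]
W=np.array([onz("top",*p,.070)[:2] for p in pts])
print(np.linalg.norm(W-np.roll(W,-1,0),axis=1))
M=np.array([[100,156],[100,-156],[-121,-156],[-121,156]])/1000
f=lambda q:(np.c_[np.cos(q[2])*M[:,0]-np.sin(q[2])*M[:,1]+q[0],np.sin(q[2])*M[:,0]+np.cos(q[2])*M[:,1]+q[1]]-W).ravel()
s=least_squares(f,[.6,0,0]);q=s.x;print(q,np.round(s.fun*1000,1))
c,sn=np.cos(q[2]),np.sin(q[2]);R=np.array([[c,-sn],[sn,c]])
for x,y,z in[(94,22,70),(94,-22,70),(100,0,56)]:
    p=R@[x/1e3,y/1e3]+q[:2]; print((proj("top",[*p,z/1e3])[0]-[179.6,109.6])*4.25)
for n in("top","side"):
  for o in blobs(n,eyes.grab_frame(n)): print(n,np.round(o[0],4),np.round(R.T@(o[0]-q[:2])*1000,1),o[1:])
E
```

```text
[0.31477181 0.21811216 0.31562085 0.2207589 ]
[ 0.60345055 -0.03207068  0.24326279] [ 0.5 -1.2  0.9  1.8 -1.9  1.3  0.4 -1.9]
[255.13487496 165.22263146]
[324.88638108 148.97913949]
[287.7053891  154.73165835]
top [ 0.6218 -0.1263] [ -4.9 -95.9] (94, array([292.8, 174.8]), array([10., 10.]))
top [ 0.5869 -0.0336] [-16.4   2.5] (87, array([257.1, 187.9]), array([14.3,  6.3]))
top [ 0.5759 -0.0824] [-38.9 -42.2] (95, array([276.1, 192.2]), array([10., 10.]))
top [0.551  0.0491] [-31.3  91.4] (86, array([224.7, 201.5]), array([15.,  6.]))
top [0.5435 0.0018] [-50.   47.3] (98, array([243.2, 204.5]), array([11., 10.]))
side [0.5504 0.045 ] [-32.9  87.6] (50, array([238.4, 180.7]), array([ 4.1, 11.3]))
side [ 0.5426 -0.0014] [-51.7  44.4] (57, array([236.7, 191.1]), array([6., 9.]))
side [ 0.5847 -0.038 ] [-19.6  -1.2] (56, array([251.7, 198.7]), array([ 4.5, 12.1]))
side [ 0.5746 -0.0861] [-41.  -45.5] (65, array([249.5, 210.4]), array([7., 9.]))
side [ 0.6205 -0.1299] [ -7.1 -99. ] (65, array([267. , 220.4]), array([7., 8.]))
```

{"api": "servo_tool", "payload": {
  "series": [
    [[20.9,22.9,0,0],[20.9,22.9,0,0],[20.9,22.9,0,0],[20.9,22.9,0,0],[20.9,22.9,0,0],[20.9,22.9,0,0],[20.9,22.9,0,0],[20.9,22.9,0,0],[20.9,22.9,0,0],[20.9,22.9,0,0]]
  ],
  "claw": 1,
  "grip_force": 10
}}

```text
t: 1.98
eef_pos: [0.3075, 0.3838, 0.2268]
ee_rot: [-3.141, -0.0, -0.234]
force: [1.6, 0.1, 0.6]
width: 0.0262
gripper_force: 0.0
```

{"api": "servo_tool", "payload": {
  "series": [
    [[20.9,22.9,0,0],[20.9,22.9,0,0],[20.9,22.9,0,0],[20.9,22.9,0,0],[20.9,22.9,0,0],[20.9,22.9,0,0],[20.9,22.9,0,0],[20.9,22.9,0,0],[20.9,22.9,0,0],[20.9,22.9,0,0]]
  ]
}}

```text
t: 2.82
eef_pos: [0.4576, 0.1124, 0.227]
ee_rot: [-3.141, -0.001, -0.235]
force: [0.5, 1.9, -0.2]
width: 0.0006
gripper_force: 0.0
```

{"api": "servo_tool", "payload": {
  "series": [
    [[20.9,22.9,0,0],[20.9,22.9,0,0],[20.9,22.9,0,0],[20.9,22.9,0,0],[20.9,22.9,0,0],[20.9,22.9,0,0],[20.9,22.9,0,0],[20.9,22.9,0,0],[20.9,22.9,0,0],[20.9,22.9,0,0]]
  ]
}}

```text
t: 3.65
eef_pos: [0.6076, -0.1591, 0.2266]
ee_rot: [-3.142, -0.0, -0.235]
force: [-0.5, 0.9, -0.2]
width: 0.0001
gripper_force: 0.0
```

{"api": "servo_tool", "payload": {
  "series": [
    [[0,0,0,-0.12],[0,0,0,-0.12],[0,0,0,-0.12],[0,0,0,-0.12],[0,0,0,-0.12],[0,0,0,-0.12],[0,0,0,-0.12],[0,0,0,-0.12],[0,0,0,-0.12],[0,0,0,-0.12]]
  ]
}}

```text
t: 4.48
eef_pos: [0.607, -0.1576, 0.2266]
ee_rot: [3.141, -0.0, 0.971]
force: [0.2, -0.2, -0.1]
width: 0.0002
gripper_force: 0.0
```

{"api": "servo_tool", "payload": {
  "series": [
    [[0,0,0,-0.125],[0,0,30,0],[0,0,30,0],[0,0,30,0],[0,0,30,0],[0,0,20,0],[0,0,12,0],[0,0,10,0],[0,0,5,0],[0,0,0,0]]
  ]
}}

```text
t: 5.32
eef_pos: [0.607, -0.1576, 0.0592]
ee_rot: [-3.141, 0.0, 1.09]
force: [0.0, 0.5, 0.5]
width: 0.0005
gripper_force: 0.0
```

```bash
python3 - <<'E'
from h import *
s=telemetry.get_state();print(s["eef_pos"],s["ee_rot"],s["force"])
a=eyes.grab_frame("top");b=eyes.grab_frame("side")
c1=cv2.resize(a[110:250,180:340],(480,420),interpolation=cv2.INTER_CUBIC)
c2=cv2.resize(b[150:270,190:320],(320,296),interpolation=cv2.INTER_CUBIC);c2=np.vstack([c2,np.zeros((124,320,3),np.uint8)])
cv2.imwrite("pics/p1.png",np.hstack([c1,c2])[:,:,::-1])
E
```

```text
[ 0.6070357  -0.15755237  0.05918951] [-3.14115861e+00  2.82967075e-04  1.09023609e+00] [0.02507784 0.54600065 0.45887427]
```

View pics/p1.png

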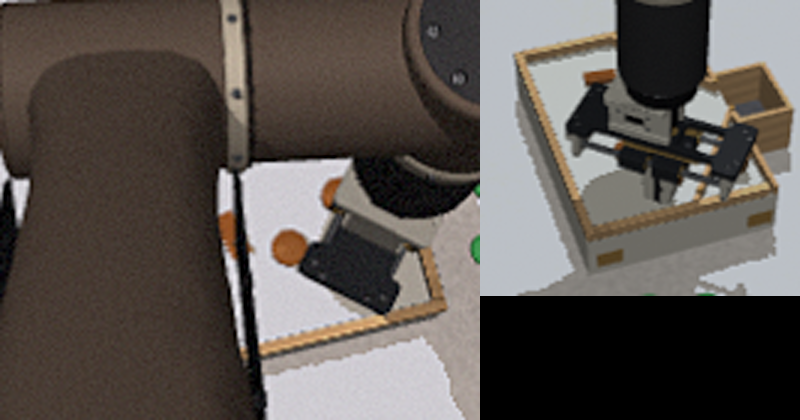

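The fingers are down behind jewel 1, clear of the rim. Starting stroke 1.

{"api": "servo_tool", "payload": {
  "series": [
    [[5,0,0,0],[8,0,0,0],[12,0,0,0],[16,0,0,0],[18,0,0,0],[18,0,0,0],[17,0,0,0],[14,0,0,0],[11,0,0,0],[7,0,0,0]]
  ]
}}

```text
t: 6.25
eef_pos: [0.666, -0.044, 0.0593]
ee_rot: [-3.141, 0.0, 1.092]
force: [-0.4, -0.3, 0.2]
width: 0.0005
gripper_force: 0.2
```

{"api": "servo_tool", "payload": {
  "series": [
    [[-10,0,0,0],[-10,0,-5,0],[0,0,-20,0],[0,0,-30,0],[0,0,-30,0.12],[0,0,-30,0.12],[0,0,-20,0.12],[0,0,0,0.12],[0,0,0,0.12],[0,0,0,0.12]]
  ]
}}

```text
t: 7.08
eef_pos: [0.6554, -0.0649, 0.1957]
ee_rot: [-3.142, -0.001, 0.363]
force: [-0.1, -0.0, -0.5]
width: 0.0005
gripper_force: 0.0
```

```bash
cat >> h.py <<'E'
q0=np.array([.6029,-.0338,.2433]);Rt=np.array([[np.cos(q0[2]),-np.sin(q0[2])],[np.sin(q0[2]),np.cos(q0[2])]])
off={"top":np.array([-.0006,-.0017]),"side":np.array([.0006,.0017])}
def W2T(p): return Rt.T@(np.array(p)-q0[:2])*1000
def show():
    for n in("top","side"):
        for o in blobs(n,eyes.grab_frame(n)): print(n,np.round(W2T(o[0]+off[n])).astype(int).tolist(),o[1],o[3])
    s=telemetry.get_state();print("tcp tray",np.round(W2T(s["eef_pos"][:2]),1),s["eef_pos"][2],"yaw rel",s["ee_rot"][2]-q0[2],s["t"])
def go(x,y):
    s=telemetry.get_state();p=Rt@np.array([x,y])/1000+q0[:2]-s["eef_pos"][:2];w=s["ee_rot"][2];
    print("to",x,y,"tool dx,dy mm",np.round(1000*np.array([np.cos(w)*p[0]+np.sin(w)*p[1],np.sin(w)*p[0]-np.cos(w)*p[1]]),1))
E
python3 - <<'E'
from h import *
show()
E
```

```text
top [72, -10] 18 [2. 8.]
top [-16, 2] 83 [14.   5.7]
top [-39, -42] 96 [10.6  9.9]
top [-31, 91] 83 [14.1  5.8]
top [-50, 47] 99 [11. 10.]
side [-31, 91] 50 [ 4.1 11.3]
side [-50, 47] 57 [6. 9.]
side [74, -8] 54 [6. 8.]
side [-18, 2] 56 [ 4.5 12.1]
side [-39, -42] 65 [7. 9.]
tcp tray [ 43.4 -42.7] 0.19510311881169018 yaw rel 0.12331211018175323 7.1833
```

```bash
python3 -c "
from h import *
go(38,-9)"
```

```text
to 38 -9 tool dx,dy mm [ -1.2 -34.2]
```

{"api": "servo_tool", "payload": {
  "series": [
    [[-1.2,-17,0,0],[0,-17,0,0],[0,0,35,0],[0,0,35,0],[0,0,30,0],[0,0,20,0],[0,0,10,0],[0,0,6,0],[0,0,0,0],[0,0,0,0]]
  ]
}}

```text
t: 8.02
eef_pos: [0.6434, -0.0325, 0.0597]
ee_rot: [3.141, -0.001, 0.371]
force: [0.3, -0.1, 1.1]
width: 0.0006
gripper_force: 0.0
```

{"api": "servo_tool", "payload": {
  "series": [
    [[3,0,0,0],[4,0,0,0],[4,0,0,0],[5,0,0,0],[5,0,0,0],[5,0,0,0],[5,0,0,0],[4,0,0,0],[3,0,0,0],[3,0,0,0]]
  ]
}}

```text
t: 8.85
eef_pos: [0.681, -0.0174, 0.0584]
ee_rot: [-3.142, 0.0, 0.37]
force: [-1.1, -0.1, 1.3]
width: 0.0002
gripper_force: 0.6
```

```bash
python3 -c "
from h import *
show()"
```

```text
top [-16, 3] 92 [13.9  6.3]
top [-39, -42] 100 [10. 10.]
top [-31, 91] 83 [14.1  5.8]
top [-50, 47] 100 [11. 10.]
side [-31, 91] 50 [ 4.1 11.3]
side [-50, 47] 57 [6. 9.]
side [-17, 3] 58 [ 4.6 12.2]
side [-39, -42] 65 [7. 9.]
tcp tray [80.  -2.9] 0.05843347075802094 yaw rel 0.12705493074294502 8.95
```

{"api": "servo_tool", "payload": {
  "series": [
    [[-10,0,0,0],[-15,0,-5,0.124],[0,0,-20,0],[0,0,-20,0],[-30,0,-10,0],[-30,0,0,0],[-30,0,0,0],[-30,0,0,0],[-5,0,0,0],[0,0,0,0]]
  ]
}}

```text
t: 9.78
eef_pos: [0.5342, -0.0576, 0.1142]
ee_rot: [-3.141, -0.001, 0.246]
force: [1.0, 0.6, 0.9]
width: 0.0001
gripper_force: 0.0
```

```bash
python3 - <<'E'
from h import *
show();go(-76,-42)
a=eyes.grab_frame("top");b=eyes.grab_frame("side")
c1=cv2.resize(a[110:250,180:340],(400,350),interpolation=cv2.INTER_CUBIC)
c2=cv2.resize(b[150:255,200:320],(400,350),interpolation=cv2.INTER_CUBIC)
cv2.imwrite("pics/p2.png",np.hstack([c1,c2])[:,:,::-1])
E
```

```text
top [116, 2] 74 [ 8. 10.]
side [-18, 2] 56 [ 4.5 12.1]
side [-39, -42] 65 [7. 9.]
tcp tray [-69.7  -6.6] 0.11413635423149093 yaw rel 0.00302445695406392 9.8833
to -76 -42 tool dx,dy mm [-6.4 35.4]
```

View pics/p2.png

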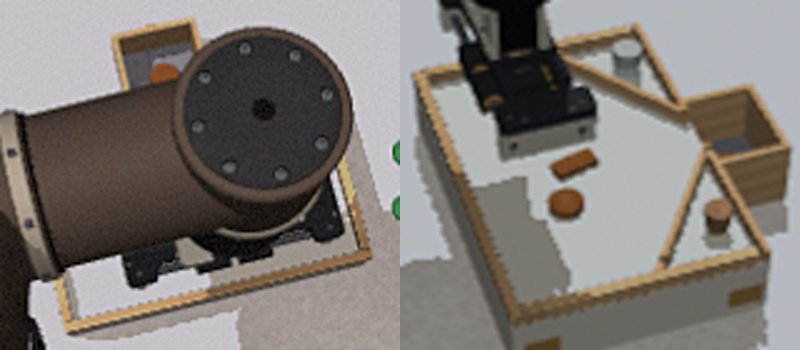

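The top view shows jewel 1 inside the slot, at crop (163,73), and the bevels have not moved. On to jewel 2.

{"api": "servo_tool", "payload": {
  "series": [
    [[-6.4,17.7,0,0],[0,17.7,0,0],[0,0,15,0],[0,0,20,0],[0,0,12,0],[0,0,8,0],[0,0,0,0],[4,0,0,0],[6,0,0,0],[7,0,0,0]]
  ]
}}

```text
t: 10.82
eef_pos: [0.5563, -0.0885, 0.0589]
ee_rot: [3.141, -0.001, 0.246]
force: [0.4, -0.2, -0.1]
width: 0.0003
gripper_force: 0.1
```

{"api": "servo_tool", "payload": {
  "series": [
    [[8,0,0,0],[9,0,0,0],[10,0,0,0],[10,0,0,0],[9,0,0,0],[7,0,0,0],[5,0,0,0],[3,0,0,0],[0,0,0,0],[-10,0,0,0]]
  ]
}}

```text
t: 11.65
eef_pos: [0.6058, -0.0761, 0.0584]
ee_rot: [3.141, -0.001, 0.247]
force: [1.7, -0.4, 0.4]
width: 0.0003
gripper_force: 0.0
```

{"api": "servo_tool", "payload": {
  "series": [
    [[-10,0,-5,0],[0,0,-20,0],[0,0,-30,-0.12],[0,0,-20,-0.12],[0,0,-20,-0.12],[0,0,-20,-0.12],[0,0,0,-0.12],[0,0,0,-0.12],[0,0,0,-0.12],[0,0,0,0]]
  ]
}}

```text
t: 12.48
eef_pos: [0.5937, -0.079, 0.1742]
ee_rot: [3.141, -0.0, 1.091]
force: [-1.3, 0.0, 0.0]
width: 0.0003
gripper_force: 0.0
```

```bash
python3 -c "
from h import *
show()"
```

```text
top [-3, 8] 19 [3.1 5.8]
top [-31, 91] 83 [14.1  5.8]
top [-50, 47] 101 [11. 10.]
side [-31, 91] 50 [ 4.1 11.3]
side [-50, 47] 57 [6. 9.]
side [-18, 2] 56 [ 4.5 12.1]
side [26, -44] 60 [7. 8.]
tcp tray [-19.4 -41.7] 0.1739475711870189 yaw rel 0.838545208146727 12.5833
```

```bash
python3 -c "
from h import *
go(3,-69.5)"
```

```text
to 3 -69.5 tool dx,dy mm [-5.7 35.2]
```

{"api": "servo_tool", "payload": {
  "series": [
    [[-5.7,17.6,0,0],[0,17.6,0,0],[0,0,30,0],[0,0,30,0],[0,0,25,0],[0,0,15,0],[0,0,10,0],[0,0,5,0],[0,0,0,0],[3,0,0,0]]
  ]
}}

```text
t: 13.42
eef_pos: [0.6252, -0.0978, 0.0594]
ee_rot: [3.141, -0.0, 1.085]
force: [0.2, -0.2, 0.9]
width: 0.0004
gripper_force: 0.0
```

{"api": "servo_tool", "payload": {
  "series": [
    [[5,0,0,0],[7,0,0,0],[9,0,0,0],[10,0,0,0],[10,0,0,0],[9,0,0,0],[7,0,0,0],[4,0,0,0],[2,0,0,0],[-8,0,0,0]]
  ]
}}

```text
t: 14.25
eef_pos: [0.6511, -0.0478, 0.0584]
ee_rot: [3.141, -0.0, 1.088]
force: [0.3, 0.1, 0.3]
width: 0.0004
gripper_force: 0.0
```

{"api": "servo_tool", "payload": {
  "series": [
    [[-15,0,-5,0],[0,0,-20,0],[0,0,-30,0.12],[0,0,-20,0.12],[0,0,-20,0.12],[0,0,-20,0.12],[0,0,0,0.12],[0,0,0,0.12],[0,0,0,0.12],[0,0,0,0]]
  ]
}}

```text
t: 15.08
eef_pos: [0.6425, -0.0637, 0.1741]
ee_rot: [-3.141, -0.0, 0.239]
force: [-0.7, 0.6, 0.4]
width: 0.0005
gripper_force: 0.0
```

```bash
python3 -c "
from h import *
show();go(28,-2)"
```

```text
top [58, -2] 19 [1.7 9.2]
top [-16, 2] 84 [14.3  5.7]
top [-31, 91] 82 [14.1  5.7]
top [-50, 47] 100 [11. 10.]
side [-31, 91] 49 [ 4.1 11.3]
side [-50, 47] 57 [6. 9.]
side [63, -3] 57 [7. 8.]
side [-18, 2] 56 [ 4.5 12.1]
tcp tray [ 31.6 -38.2] 0.1737852249085525 yaw rel 0.005995518504110592 15.1833
to 28 -2 tool dx,dy mm [ -3.4 -36.3]
```

{"api": "servo_tool", "payload": {
  "series": [
    [[-3.4,-18.1,0,0],[0,-18.1,0,0],[0,0,30,0],[0,0,30,0],[0,0,25,0],[0,0,15,0],[0,0,10,0],[0,0,5,0],[0,0,0,0],[3,0,0,0]]
  ]
}}

```text
t: 16.02
eef_pos: [0.6345, -0.0274, 0.0593]
ee_rot: [3.141, -0.001, 0.247]
force: [-0.7, -0.1, 1.3]
width: 0.0004
gripper_force: 0.0
```

{"api": "servo_tool", "payload": {
  "series": [
    [[4,0,0,0],[5,0,0,0],[6,0,0,0],[6,0,0,0],[6,0,0,0],[6,0,0,0],[6,0,0,0],[5,0,0,0],[3,0,0,0],[2,0,0,0]]
  ]
}}

```text
t: 16.85
eef_pos: [0.6821, -0.0151, 0.0584]
ee_rot: [3.142, 0.0, 0.246]
force: [-0.1, -0.4, 1.5]
width: 0.0006
gripper_force: 0.7
```

{"api": "servo_tool", "payload": {
  "series": [
    [[0,0,0,0],[0,0,0,0],[-10,0,0,0],[-15,0,-5,0],[0,0,-20,0],[0,0,-20,0],[-30,0,-10,0],[-30,0,0,0],[-30,0,0,0],[-30,0,0,0]]
  ]
}}

```text
t: 17.68
eef_pos: [0.5391, -0.051, 0.1136]
ee_rot: [-3.141, -0.0, 0.246]
force: [-0.4, -0.6, 0.5]
width: 0.0007
gripper_force: 0.0
```

```bash
python3 - <<'E'
from h import *
show();go(-86,47)
a=eyes.grab_frame("top");b=eyes.grab_frame("side")
c1=cv2.resize(a[110:250,180:340],(400,350),interpolation=cv2.INTER_CUBIC)
c2=cv2.resize(b[150:255,200:320],(400,350),interpolation=cv2.INTER_CUBIC)
cv2.imwrite("pics/p3.png",np.hstack([c1,c2])[:,:,::-1])
E
```

```text
top [126, 3] 54 [6.4 9.9]
side [-18, 2] 56 [ 4.5 12.1]
tcp tray [-69.1  -1.2] 0.11374817428884246 yaw rel 0.0016096610269534517 17.7833
to -86 47 tool dx,dy mm [-16.8 -48.3]
```

View pics/p3.png

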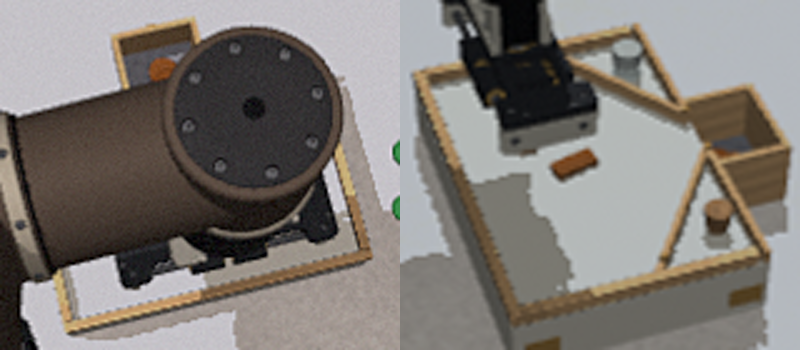

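Jewel 2 has left the deck, and amber shows in the slot in both views. Bevel 1 is untouched. On to jewel 3.

{"api": "servo_tool", "payload": {
  "series": [
    [[-16.8,-24.2,0,0],[0,-24.2,0,0],[0,0,15,0],[0,0,20,0],[0,0,12,0],[0,0,7.5,0],[0,0,0,0],[4,0,0,0],[6,0,0,0],[8,0,0,0]]
  ]
}}

```text
t: 18.72
eef_pos: [0.5318, -0.0031, 0.06]
ee_rot: [3.142, -0.002, 0.246]
force: [-0.7, 0.5, -0.5]
width: 0.0003
gripper_force: 0.0
```

{"api": "servo_tool", "payload": {
  "series": [
    [[9,0,0,0],[10,0,0,0],[11,0,0,0],[11,0,0,0],[10,0,0,0],[8,0,0,0],[6,0,0,0],[4,0,0,0],[2,0,0,0],[-10,0,0,0]]
  ]
}}

```text
t: 19.55
eef_pos: [0.5912, 0.012, 0.0589]
ee_rot: [3.141, -0.001, 0.247]
force: [0.8, 0.0, 0.5]
width: 0.0002
gripper_force: 0.0
```

{"api": "servo_tool", "payload": {
  "series": [
    [[-10,0,-5,0],[0,0,-20,0],[0,0,-30,0.12],[0,0,-20,0.12],[0,0,-20,0.12],[0,0,-20,0.12],[0,0,0,0.12],[0,0,0,0.12],[0,0,0,0.12],[0,0,0,0]]
  ]
}}

```text
t: 20.38
eef_pos: [0.5787, 0.0088, 0.1747]
ee_rot: [-3.141, -0.0, -0.599]
force: [0.1, -0.1, 0.0]
width: 0.0004
gripper_force: 0.0
```

```bash
python3 -c "
from h import *
show();go(5,69.5)"
```

```text
top [-17, 2] 80 [13.4  6.2]
top [-31, 91] 83 [14.1  5.8]
side [-31, 91] 50 [ 4.1 11.3]
side [32, 44] 54 [6. 8.]
side [-18, 2] 58 [ 4.7 12.3]
tcp tray [-12.8  47.2] 0.174413979800866 yaw rel -0.8329818974306199 20.4833
to 5 69.5 tool dx,dy mm [ -4.5 -28.2]
```

{"api": "servo_tool", "payload": {
  "series": [
    [[-1.4,-15.4,0,0],[0,-15.4,0,0],[0,0,30,0],[0,0,30,0],[0,0,25,0],[0,0,15,0],[0,0,10,0],[0,0,5,0],[0,0,0,0],[3,0,0,0]]
  ]
}}

```text
t: 21.32
eef_pos: [0.599, 0.0343, 0.0597]
ee_rot: [-3.141, -0.0, -0.593]
force: [0.3, -0.1, -0.6]
width: 0.0003
gripper_force: 0.0
```

{"api": "servo_tool", "payload": {
  "series": [
    [[5,0,0,0],[7,0,0,0],[9,0,0,0],[10,0,0,0],[10,0,0,0],[9,0,0,0],[7,0,0,0],[4,0,0,0],[2,0,0,0],[-8,0,0,0]]
  ]
}}

```text
t: 22.15
eef_pos: [0.645, 0.0023, 0.0588]
ee_rot: [3.142, -0.0, -0.595]
force: [1.5, 0.4, 0.2]
width: 0.0008
gripper_force: 0.0
```

{"api": "servo_tool", "payload": {
  "series": [
    [[-15,0,-5,0],[0,0,-20,0],[0,0,-30,-0.12],[0,0,-20,-0.12],[0,0,-20,-0.12],[0,0,-20,-0.12],[0,0,0,-0.12],[0,0,0,-0.12],[0,0,0,-0.12],[0,0,0,0]]
  ]
}}

```text
t: 22.98
eef_pos: [0.6304, 0.0123, 0.1747]
ee_rot: [-3.141, -0.0, 0.253]
force: [0.9, 0.5, -0.8]
width: 0.0008
gripper_force: 0.0
```

```bash
python3 -c "
from h import *
show();go(31,1)"
```

```text
top [-17, 3] 90 [13.9  6.3]
top [-31, 91] 83 [14.1  5.8]
side [-31, 91] 49 [ 4.1 11.3]
side [69, -3] 56 [6. 8.]
side [-17, 2] 57 [ 4.6 12.3]
tcp tray [38.1 37.8] 0.1744248509908901 yaw rel -0.000459717329147985 23.0833
to 31 1 tool dx,dy mm [-7.1 36.8]
```

{"api": "servo_tool", "payload": {
  "series": [
    [[-7.1,19.9,0,0],[0,19.9,0,0],[0,0,30,0],[0,0,30,0],[0,0,25,0],[0,0,15,0],[0,0,10,0],[0,0,5,0],[0,0,0,0],[3,0,0,0]]
  ]
}}

```text
t: 23.92
eef_pos: [0.6376, -0.028, 0.0599]
ee_rot: [3.141, -0.001, 0.245]
force: [0.0, -0.1, 0.1]
width: 0.0006
gripper_force: 0.0
```

{"api": "servo_tool", "payload": {
  "series": [
    [[4,0,0,0],[5,0,0,0],[5,0,0,0],[6,0,0,0],[6,0,0,0],[6,0,0,0],[5,0,0,0],[5,0,0,0],[3,0,0,0],[2,0,0,0]]
  ]
}}

```text
t: 24.75
eef_pos: [0.6834, -0.0167, 0.0589]
ee_rot: [3.142, 0.0, 0.246]
force: [-0.2, -0.5, 1.2]
width: 0.0004
gripper_force: 0.3
```

{"api": "servo_tool", "payload": {
  "series": [
    [[0,0,0,0],[0,0,0,0],[-10,0,0,0],[-15,0,-5,0],[0,0,-20,0],[0,0,-30,0],[0,0,-35,0],[-41,0,-30,0],[-41,0,0,0],[-41,0,0,0]]
  ]
}}

```text
t: 25.58
eef_pos: [0.5457, -0.0512, 0.1749]
ee_rot: [-3.142, -0.003, 0.246]
force: [-1.0, -0.4, -0.0]
width: 0.0007
gripper_force: 0.0
```

{"api": "servo_tool", "payload": {
  "series": [
    [[0,-30,0,0],[0,-35,0,0],[0,-35,0,0],[0,-35,0,0],[0,-35,0,0],[0,-35,0,0],[0,-35,0,0],[0,-35,0,0],[0,-30,0,0],[0,0,0,0]]
  ]
}}

```text
t: 26.42
eef_pos: [0.4711, 0.2485, 0.1739]
ee_rot: [-3.141, -0.001, 0.25]
force: [0.3, -0.4, 1.2]
width: 0.0002
gripper_force: 0.0
```

```bash
python3 - <<'E'
from h import *
show()
a=eyes.grab_frame("top");b=eyes.grab_frame("side")
c1=cv2.resize(a[110:250,180:340],(400,350),interpolation=cv2.INTER_CUBIC)
c2=cv2.resize(b[150:255,200:320],(400,350),interpolation=cv2.INTER_CUBIC)
cv2.imwrite("pics/p4.png",np.hstack([c1,c2])[:,:,::-1])
E
```

```text
top [118, 0] 129 [12.1 13.1]
top [-17, 2] 85 [14.5  5.7]
top [-31, 91] 84 [14.1  5.8]
side [-31, 91] 49 [ 4.1 11.3]
side [-18, 2] 56 [ 4.5 12.1]
tcp tray [-60.5 302.6] 0.17351823984048698 yaw rel 0.0051768495786033986 26.5167
```

View pics/p4.png

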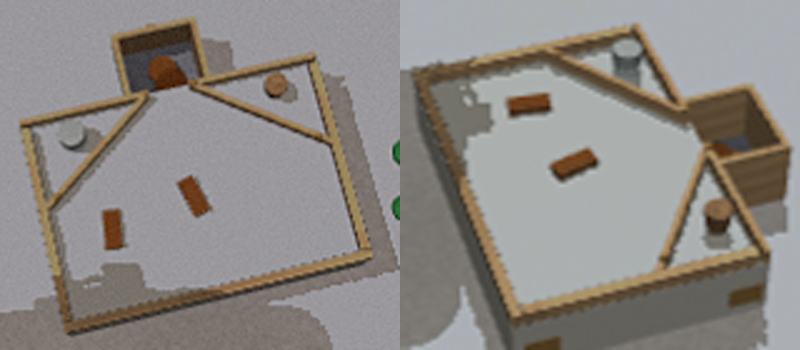

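All three jewels are off the deck and both bevels are in place. I'll zoom in on the slot to check how the last one rests.

```bash
python3 - <<'E'
from h import *
a=np.mean([eyes.grab_frame("top") for _ in range(6)],0).astype(np.uint8);b=np.mean([eyes.grab_frame("side") for _ in range(6)],0).astype(np.uint8)
c1=cv2.resize(a[115:155,222:267],(400,356),interpolation=cv2.INTER_CUBIC)
c2=cv2.resize(b[170:215,280:325],(356,356),interpolation=cv2.INTER_CUBIC)
g=lambda c:np.clip(c*1.6,0,255).astype(np.uint8)
cv2.imwrite("pics/p5.png",g(np.hstack([c1,c2]))[:,:,::-1])
for x,y,z in[(100,-22,56),(100,22,56),(100,0,56),(100,0,8),(116,0,13),(132,0,8)]:
    p=Rt@np.array([x,y])/1e3+q0[:2]
    for n,o,k in(("top",[222,115],8.9),("side",[280,170],7.9)): print((x,y,z),n,np.round((proj(n,[*(p-off[n]),z/1e3])[0]-o)*k))
E
```

```text
(100, -22, 56) top [297. 259.]
(100, -22, 56) side [ 93. 207.]
(100, 22, 56) top [153. 293.]
(100, 22, 56) side [ 50. 133.]
(100, 0, 56) top [225. 276.]
(100, 0, 56) side [ 71. 170.]
(100, 0, 8) top [225. 322.]
(100, 0, 8) side [ 66. 260.]
(116, 0, 13) top [213. 269.]
(116, 0, 13) side [104. 242.]
(132, 0, 8) top [201. 226.]
(132, 0, 8) side [142. 242.]
```

View pics/p5.png

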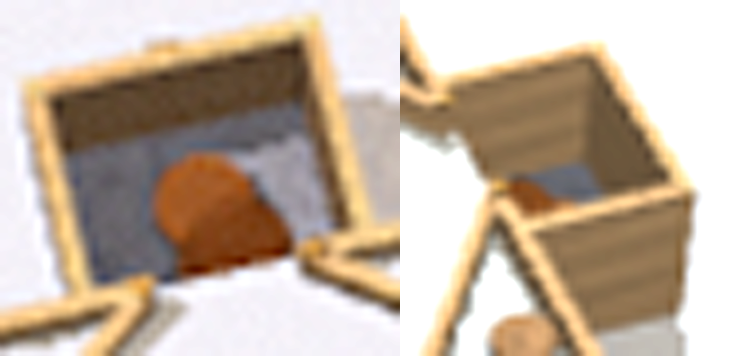

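In the slot view, one jewel is lit at about (203,195) and another is shaded at about (235,245). The shaded one is cut off by the deck edge, so it lies below deck level. The third must be under them, since nothing is left on the deck. Handing in.

```bash
python3 -c "
from station import ticket
print(ticket.job_done())"
```

```text
the job is handed in; nothing more can be done
None
```

I swept the three jewels through the gate into the catch slot one at a time and handed the job in at about 27 s of the 72 s; no verdict came back. Both bevels still lie flat on the deck, and two of the jewels can be seen below deck level in the slot; the third is hidden beneath them.

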